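# Refill the moisture trap and hold its cover ready for the screws

## Robot

A 7-joint arm with a two-finger parallel gripper is mounted at the origin on the work surface; the furniture and walls round the work are solid. World frame = base frame: x ahead of the robot, y to its left, z up, the work surface at z = 0. Lengths are in m, angles in rad, forces in N, time in s.
With the tool pointing down it reaches from about 0.425 to 1.025 m from the base axis. Payload 3.6 kg.
Tool frame: the origin (TCP) lies between the finger pads; the fingertips stand 17 mm ahead of it and the grasp point (between the pads) lies 2 mm behind it (env.tips_ahead is the distance from the TCP to the fingertips, in m); z points along the fingers, y is the line along which they close (so a half turn about z gives the same grasp; the last joint's range is limited). The gripper opens to 85 mm and grips with 20 to 120 N. Pads are 22 mm wide; open, the fingers measure 114 mm over their backs; the gripper's body (76 mm by 85 mm) begins 54 mm behind the grasp point. The pads swing forward as they close: fully open they stand 13 mm farther back than shut.
Start: joints at [-1.431, 0.591, 0.048, 1.609, -0.033, 0.943, -0.034], TCP at [0.167, 0.705, 0.248] pointing down, gripper open.
Joint ranges: [-2.69, 2.69], [-0.47, 2.24], [-1.27, 1.36], [0.19, 2.51], [-1.53, 4.68], [0.08, 2.07], [-3.09, 3.09]. Speed limits (rad/s): [2.57, 2.57, 3.14, 3.14, 3.14, 3.14, 3.14].

## Interface

Orientations are given as a unit quaternion [x, y, z, w].
In Python, from workcell import env gives the robot as it stands. The module is installed in compiled form; this text tells all that it offers.
- The arm moves only by the tool apply_moves, never from a script. Its arguments are lists of equal length, an entry for each row: "delta_pos": the shift along the tool's x, y, z scaled (see below), a list of three; "dr": the turn, a rotation vector about the tool's x, y, z scaled (see below), a list of three. In form: {"delta_pos": [[tx, ty, tz], ...], "dr": [[rx, ry, rz], ...]}. A call has 1 to 5 rows; each row is the pose to reach, as a shift and turn from the pose commanded when the call began, along the tool's axes at that moment; what a row does not reach only later rows make up. The controller multiplies each number of a shift by 0.4 m and each number of a turn by 45 degrees. A row lasts 1/8 s, in which the tool goes at most 62.5 mm and 10.7 degrees, less where a joint would pass 70% of its speed; a pose out of reach is approached as far as the arm can. A call with a number of a shift or a turn outside -1 to 1 is refused whole. A call with a gripper value outside its range is refused whole. "hand" is the opening, from 0 (shut) to 1 (fully open), set as the call begins (left out, the last holds). The fingers move at their own pace and stop on an object; "squeeze" is the grip in N (left out, the last holds). Time passes only in rows, so rows that repeat a pose let the fingers close. It gives the time, the measured TCP pose, the force, the opening and the grip force at its end, in the units of the state.
- env.get_state(): the state, without advancing time (a new reading comes with each control period).
- env.read_camera(name): name is "scene" or "top"; returns a dict with "img" (400x640x3 uint8, red, green, blue), "camera_matrix" (3x3 intrinsics, pixels), "camera_from_world" (4x4, takes a point from world to camera coordinates). Camera axes: x right, y up, looking along -z (the intrinsics and any distortion apply to the point x, -y, -z); pixel columns grow to the right and rows downward; lengths in m; the calibration is good to about 2 mm. A picture is of the moment at which its call begins. There is no depth.
- env.finish_job(): hands the job in; it is judged then, once.
The state is a dict: "t": time; "joint_positions": joint angles; "joint_velocities": joint speeds; "tau": joint torques, N m; "tool_pos": TCP position; "tcp_rot": TCP orientation; "ft_force": force on the tool from outside, world axes, zero at the start; "wrist_torque": the same for the moment, N m; "width": opening from 0.0 (shut) to 1.0 (fully open); "gripper_force": force on a finger pad.
Only numpy, scipy, OpenCV 4.12 (cv2) and the standard library are available. Lean on these libraries where they do the work, as an engineer would, in place of code of your own. Each camera call takes 0.05 s, during which the arm holds its last target. There are 200 camera calls.

## Task

Use the scoop to move all four desiccant beads from the tray into the open well of the moisture trap, without touching the beads with the fingers, and put the scoop back in its tray or down on the worktop. Then take the cover plate by its grip bar and hold it level about 15 mm above the trap's flange, not touching it, with the four threaded holes showing wholly inside the plate's four holes, so that a colleague can start the screws. Finish while still holding the plate there, and leave the multimeter, bottle, spanner and screwdriver alone.

Things in the scene. Friction and masses are not known exactly. Their poses are not given: they have to be found in the camera images.
- tray: Grey plastic tray, fixed, 184 x 87 mm, walls 26 mm high. Origin on the worktop, x along the trough. Flat trough floor 4 mm above the worktop, 79 mm wide, from x = -91 to +68 mm, where a wall sloping 80 degrees ends it. The scoop stands at the -x end facing +x, the beads beyond it: pushed against the end wall they climb over the scoop's lip; tip the pan back a little as it is lifted.
- scoop: Steel scoop with an upright black grip, loose, 120 g. Origin under the middle of the pan. The pan is 74 mm long (x -36 to +38, where the lip is) and 74 mm wide (y), open at the +x end, flat floor 2 mm thick with a thin lip, side walls 22 mm high (12 mm high further forward, ending 10 mm short of the lip), back wall 26 mm. It stands by itself. The grip rises above the back wall.
- scoop_grip (a point): Where to grasp the scoop: middle of its upright black grip, 95 mm above and 31 mm behind (-x) the scoop's origin. The grip is 22 mm (x) by 24 mm (y) and runs from 60 to 128 mm above the scoop's underside. Axes as the scoop's.
- bead0_center (a point): Centre of a white desiccant bead: hard smooth ball, 20 mm diameter, 10 g, lying in the tray; the four are alike. It rolls only when pushed or tipped more than about 7 degrees.
- bead1_center (a point): Centre of a white desiccant bead: hard smooth ball, 20 mm diameter, 10 g, lying in the tray; the four are alike. It rolls only when pushed or tipped more than about 7 degrees.
- bead2_center (a point): Centre of a white desiccant bead: hard smooth ball, 20 mm diameter, 10 g, lying in the tray; the four are alike. It rolls only when pushed or tipped more than about 7 degrees.
- bead3_center (a point): Centre of a white desiccant bead: hard smooth ball, 20 mm diameter, 10 g, lying in the tray; the four are alike. It rolls only when pushed or tipped more than about 7 degrees.
- trap: Moisture trap: aluminium box, fixed, origin on the worktop under its centre, top flange 108 mm (x) by 136 mm (y) by 10 mm, its top face 60 mm up. The rectangular well opens in the middle, 64 mm (x) by 88 mm (y), floor 8 mm above the worktop. Brass gas nipples stick out along +y and -y under the flange. Four vertical threaded holes of 6 mm diameter, at x = +-44, y = +-58 mm.
- trap_flange (a point): Centre of the top face of the trap's flange, 60 mm above the worktop; axes as the trap's.
- thread0 (a point): Mouth of a 6 mm threaded hole in the trap's flange, on its top face, at x, y = +44, +58 mm of the trap.
- thread1 (a point): Mouth of a 6 mm threaded hole in the trap's flange, on its top face, at x, y = -44, +58 mm of the trap.
- thread2 (a point): Mouth of a 6 mm threaded hole in the trap's flange, on its top face, at x, y = -44, -58 mm of the trap.
- thread3 (a point): Mouth of a 6 mm threaded hole in the trap's flange, on its top face, at x, y = +44, -58 mm of the trap.
- cover: Cover plate: steel, loose, about 300 g, 108 mm (x) by 136 mm (y) by 5 mm, four 12 mm holes at x = +-44, y = +-58 mm, a black grip bar across its middle. Origin at the centre of its underside, z up. A half turn fits as well.
- cover_grip (a point): Where to grasp the plate: middle of the black grip bar, 31 mm above the plate's underside. The bar is 20 mm wide (x), 62 mm long (y) and its top is 44 mm above the plate's underside; it stands on two feet. Axes as the plate's.
- cover_hole0 (a point): Centre of a 12 mm hole of the cover plate, at its underside, at x, y = +44, +58 mm of the plate.
- cover_hole1 (a point): Centre of a 12 mm hole of the cover plate, at its underside, at x, y = -44, +58 mm of the plate.
- cover_hole2 (a point): Centre of a 12 mm hole of the cover plate, at its underside, at x, y = -44, -58 mm of the plate.
- cover_hole3 (a point): Centre of a 12 mm hole of the cover plate, at its underside, at x, y = +44, -58 mm of the plate.
- multimeter: Orange and black hand multimeter, 172 x 85 x 52 mm, a bystander. Origin under its centre.
- bottle: Brown bottle with a blue cap, 62 mm diameter, 125 mm high, a bystander. Origin under its centre.
- spanner: Steel open-ended spanner, 123 mm long, 6 mm high, a bystander. Origin under its centre.
- screwdriver: Screwdriver with a red handle lying near the robot, 200 mm long, 29 mm high, a bystander. Origin under its centre.
Things that resemble listed ones, but are neither listed nor needed, are in the scene too. What is shaped like the scoop but green or turquoise is not meant.

How it is judged:
By the outcome, as a careful person would: the job done as asked, in the order asked, and still so for the second after the job is handed in, while the arm keeps its last pose, push and grip.
It also fails if it takes over 72 s, if anything falls off the work surface, if the arm or the gripper's body presses on something with over 40 N, if the wrist force passes 120 N, or if a joint passes its speed limit or range.

## Working session

There is one attempt and no reset: what is moved stays moved. The work goes in short steps, Python scripts to look and compute and a tool call to move; the robot and the scene stay as the last step left them, time stands still between calls to the robot, and variables do not carry over. Pictures are saved under pics/ and viewed, at most 10 in all, crops included, and the job is handed in when it is done.

Besides the shell and the picture viewer there is one more tool, called after "Request:" in YAML: its name, and indented under it one key for each argument. apply_moves: Moves the arm, as the interface text tells. Shifts and turns lie within -1 to 1; 1 stands for 0.4 m of shift or 45 degrees of turn. Its arguments: {"type":"object","properties":{"delta_pos":{"type":"array","items":{"type":"array","items":{"type":"number","minimum":-1,"maximum":1}}},"dr":{"type":"array","items":{"type":"array","items":{"type":"number","minimum":-1,"maximum":1}}},"hand":{"type":"number"},"squeeze":{"type":"number"}},"required":["delta_pos","dr"]}

```bash
mkdir -p pics; cat > h.py <<'E'
import numpy as np, cv2
from workcell import env
from scipy.spatial.transform import Rotation as R
def cam(n):
    c=env.read_camera(n); return c["img"],np.array(c["camera_matrix"]),np.array(c["camera_from_world"])
def ray(K,T,u,v):
    d=np.linalg.inv(K)@[u,v,1]; d=np.array([d[0],-d[1],-d[2]])
    Rm=T[:3,:3]; return -Rm.T@T[:3,3], Rm.T@d
def onz(K,T,u,v,z):
    o,d=ray(K,T,u,v); return o+d*(z-o[2])/d[2]
def proj(K,T,p):
    q=T[:3,:3]@np.array(p)+T[:3,3]; q=K@[q[0],-q[1],-q[2]]; return q[:2]/q[2]
E
python3 - <<'E'
from h import *
for n in ("scene","top"):
    i,K,T=cam(n); cv2.imwrite(f"pics/{n}0.png",i[:,:,::-1]); np.savez(f"{n}0.npz",i=i,K=K,T=T); print(K,T)
s=env.get_state(); print(s["tool_pos"],s["tcp_rot"],s["t"],R.from_quat(s["tcp_rot"]).as_matrix().round(3))
E
```

```text
[[401.4990764    0.         317.85640502]
 [  0.         401.4990764  203.27440721]
 [  0.           0.           1.        ]] [[ 0.69875828 -0.71535372  0.00243331 -0.39416965]
 [ 0.46806901  0.45977733  0.75466298 -0.32774561]
 [-0.54096975 -0.52618805  0.65610812 -1.06650531]
 [ 0.          0.          0.          1.        ]]
[[451.83483181   0.         324.01164473]
 [  0.         451.83483181 200.33915566]
 [  0.           0.           1.        ]] [[ 0.02034422 -0.99978015  0.00507579 -0.00383714]
 [ 0.9905141   0.02084522  0.13582085 -0.56669281]
 [-0.13589679  0.00226447  0.99072041 -1.46478598]
 [ 0.          0.          0.          1.        ]]
[0.16711118 0.70472907 0.24724344] [ 1.16119230e-01  9.93234741e-01 -1.03457210e-03 -6.01228630e-05] 0.1 [[-0.973  0.231 -0.   ]
 [ 0.231  0.973 -0.002]
 [-0.    -0.002 -1.   ]]
```

View pics/scene0.png

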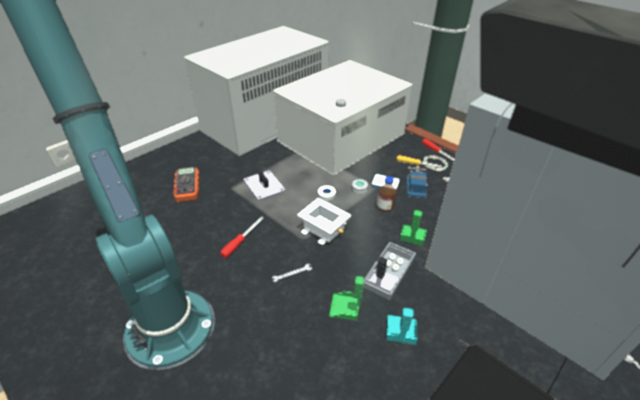

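View pics/top0.png

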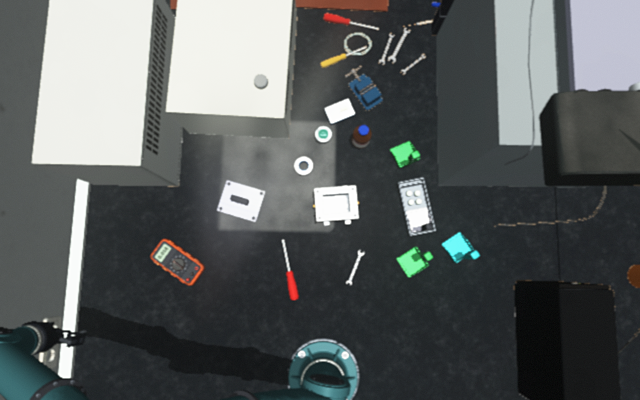

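The scene view shows the tray (390,268), trap (324,218) and cover (264,183). In the top view they are at (417,206), (336,204) and (241,200). The scoop is at the tray's near end, with the beads beyond it. I'll enlarge both views.

```bash
python3 - <<'E'
from h import *
a=np.load("top0.npz")["i"]; b=np.load("scene0.npz")["i"]
def cr(i,x,y,w,h,s): return cv2.resize(i[y:y+h,x:x+w,::-1],None,fx=s,fy=s,interpolation=cv2.INTER_CUBIC)
A=cr(a,210,170,100,60,4);B=cr(a,305,170,100,60,4);C=cr(a,390,170,60,75,4);D=cr(b,355,235,70,75,4)
o=np.zeros((600,800,3),np.uint8)
o[:240,:400]=A;o[:240,400:]=B;o[250:550,:240]=C;o[250:550,260:540]=D
cv2.imwrite("pics/c0.png",o)
E
```

```text
(no output)
```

View pics/c0.png

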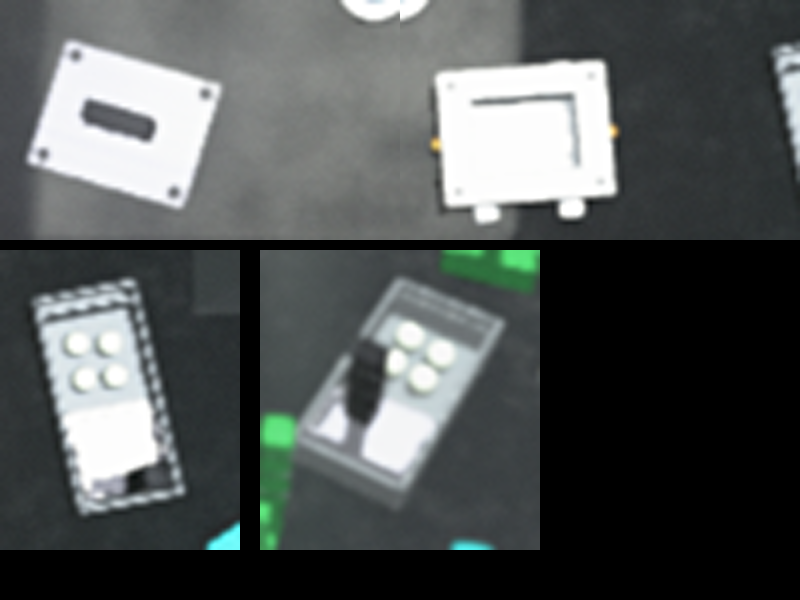

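The enlarged top view shows the four plate holes, the four thread mouths, the tray corners and the grip clearly, so I'll compute positions from them.

```bash
python3 - <<'E'
from h import *
z=np.load("top0.npz"); i,K,T=z["i"],z["K"],z["T"]; g=cv2.cvtColor(i,cv2.COLOR_RGB2GRAY).astype(float)
zs=np.load("scene0.npz"); Ks,Ts=zs["K"],zs["T"]
def px(X,Y,x0,y0): return (X+.5)/4-.5+x0,(Y+.5)/4-.5+y0
def ref(u,v):
    for _ in range(3):
        w=2; p=cv2.getRectSubPix(i[:,:,1].copy(),(7,7),(u,v)).astype(float); d=np.clip(np.percentile(p,80)-p,0,None); d[d<.25*d.max()]=0
        yy,xx=np.mgrid[-3:4,-3:4]; u+=(d*xx).sum()/d.sum();v+=(d*yy).sum()/d.sum()
    return u,v
def rect(P,name):
    # P order: tl,tr,bl,br in image
    c=P.mean(0); e1=((P[0]-P[1])+(P[2]-P[3]))/2; e2=((P[0]-P[2])+(P[1]-P[3]))/2
    print(name,c.round(4),"long",np.linalg.norm(e1).round(4),np.degrees(np.arctan2(e1[1],e1[0])).round(2),"short",np.linalg.norm(e2).round(4),np.degrees(np.arctan2(e2[1],e2[0])).round(2))
for name,L,x0,zz in (("cover",[(75,55),(205,94),(42,154),(174,193)],210,.005),("trap",[(50,86),(190,76),(58,192),(201,182)],305,.06)):
    for f in (lambda *a:a,ref):
        P=np.array([onz(K,T,*f(*px(X,Y,x0,170)),zz) for X,Y in L]); rect(P[:,:2],name)
P=np.array([onz(K,T,*px(X,Y,390,170),.026) for X,Y in [(32,46),(135,31),(83,264),(184,243)]])[:,:2]; rect(P,"tray")
for b in [(78,93),(111,91),(84,128),(115,125)]: print("bead",onz(K,T,*px(*b,390,170),.014).round(4))
def tri(a,b):
    o1,d1=ray(K,T,*a);o2,d2=ray(Ks,Ts,*b);A=np.c_[d1,-d2];s=np.linalg.lstsq(A,o2-o1,rcond=None)[0];p,q=o1+d1*s[0],o2+d2*s[1];return (p+q)/2,np.linalg.norm(p-q)
# grip dark blob in both
def blob(im,x,y,w,h,t=45):
    m=np.zeros(im.shape[:2],np.uint8);m[y:y+h,x:x+w]=(im[y:y+h,x:x+w].max(2)<t);n,l,s,c=cv2.connectedComponentsWithStats(m);k=1+s[1:,4].argmax();return c[k],s[k]
print(blob(i,410,220,25,20)); print(blob(zs["i"],372,250,20,40,50))
# pan white corners approx crop C
for b in [(68,160),(150,150),(160,205),(82,240)]: print("pan",onz(K,T,*px(*b,390,170),.015).round(4))
# grip top in scene: crop coordinates ->
print("griptop scene z.128", onz(Ks,Ts,355+(372-260)/4,235+(345-250)/4,.132).round(4),"bottom",onz(Ks,Ts,355+(358-260)/4,235+(418-250)/4,.064).round(4))
c,_=blob(i,410,220,25,20);print("grip top from top, z.1",onz(K,T,*c,.1).round(4))
E
```

```text
cover [0.5645 0.2912] long 0.1169 74.58 short 0.0885 -15.26
cover [0.5648 0.292 ] long 0.1364 72.44 short 0.1054 -18.27
trap [ 0.5555 -0.0309] long 0.1163 95.28 short 0.0879 6.04
trap [ 0.5534 -0.0299] long 0.1408 101.29 short 0.1083 11.62
tray [ 0.5561 -0.3033] long 0.0874 101.2 short 0.1853 12.65
bead [ 0.6017 -0.2804  0.014 ]
bead [ 0.604  -0.3085  0.014 ]
bead [ 0.5718 -0.2853  0.014 ]
bead [ 0.5749 -0.3116  0.014 ]
(array([423.6875, 227.4375]), array([422, 225,   4,   5,  16], dtype=int32))
(array([380.06122449, 270.83673469]), array([378, 266,   6,  11,  49], dtype=int32))
pan [ 0.5441 -0.2715  0.015 ]
pan [ 0.5541 -0.3408  0.015 ]
pan [ 0.5077 -0.3487  0.015 ]
pan [ 0.4769 -0.2829  0.015 ]
griptop scene z.128 [ 0.4851 -0.3203  0.132 ] bottom [ 0.4777 -0.323   0.064 ]
grip top from top, z.1 [ 0.4783 -0.3094  0.1   ]
```

```bash
cat >> h.py <<'E'
def tool(yaw,pitch=0,axis_yaw=None):
    """tool down with tool y along world yaw (deg), then tipped by pitch (deg) about the horizontal axis at yaw+90"""
    y=np.radians(yaw); ty=np.array([np.cos(y),np.sin(y),0]); tz=np.array([0,0,-1.]); M=np.c_[np.cross(ty,tz),ty,tz]
    return R.from_rotvec(np.radians(pitch)*np.array([-ty[1],ty[0],0]))*R.from_matrix(M)
def plan(way,step=.05,ang=9,start=None):
    """way: list of (pos, Rotation[, min rows]); prints rows in calls of 5, relative to the pose at each call's start"""
    s=env.get_state(); p,q=(np.array(s["tool_pos"]),R.from_quat(s["tcp_rot"])) if start is None else start
    rows=[]; a,b=p,q
    for w in way:
        pos,r=np.array(w[0],float),w[1]; rv=(r*b.inv()).as_rotvec()
        n=max(int(np.ceil(np.linalg.norm(pos-a)/step)),int(np.ceil(np.degrees(np.linalg.norm(rv))/ang)),w[2] if len(w)>2 else 1)
        rows+=[(a+(pos-a)*k/n,R.from_rotvec(rv*k/n)*b) for k in range(1,n+1)]; a,b=pos,r
    for k in range(0,len(rows),5):
        D=[];W=[]
        for x,r in rows[k:k+5]:
            D.append((q.inv().apply(x-p)/.4).round(3).tolist()); W.append(((q.inv()*r).as_rotvec(degrees=True)/45).round(3).tolist())
        print('"delta_pos":',D,' "dr":',W)
        p=p+q.apply(np.array(D[-1])*.4); q=q*R.from_rotvec(np.array(W[-1])*45,degrees=True)
    print(len(rows),"rows")
def st():
    s=env.get_state(); r=R.from_quat(s["tcp_rot"]).as_matrix()
    print("t",s["t"],"pos",np.round(s["tool_pos"],4),"yaw",np.degrees(np.arctan2(r[1,1],r[0,1])).round(2),"z",r[:,2].round(3),"F",np.round(s["ft_force"],1),"w",s["width"],"g",s["gripper_force"])
E
python3 - <<'E'
from h import *
plan([([.52,.22,.245],tool(45)),([.482,-.3205,.2],tool(12)),([.482,-.3205,.15],tool(12))],step=.058)
E
```

```text
"delta_pos": [[-0.103, -0.089, 0.001], [-0.207, -0.177, 0.001], [-0.31, -0.266, 0.002], [-0.414, -0.355, 0.003], [-0.517, -0.443, 0.004]]  "dr": [[-0.0, 0.0, 0.064], [-0.0, 0.0, 0.128], [-0.001, 0.0, 0.192], [-0.001, 0.0, 0.256], [-0.001, 0.0, 0.32]]
"delta_pos": [[-0.123, -0.061, 0.0], [-0.245, -0.121, 0.001], [-0.367, -0.181, 0.001], [-0.489, -0.241, 0.002], [-0.612, -0.301, 0.003]]  "dr": [[-0.0, 0.0, 0.064], [-0.001, 0.001, 0.128], [-0.001, 0.001, 0.192], [-0.001, 0.001, 0.256], [-0.001, 0.001, 0.32]]
"delta_pos": [[-0.133, -0.028, 0.0], [-0.217, -0.135, 0.012], [-0.3, -0.241, 0.023], [-0.384, -0.348, 0.034], [-0.468, -0.455, 0.045]]  "dr": [[-0.0, -0.0, 0.064], [-0.0, -0.0, 0.137], [-0.0, -0.0, 0.21], [-0.0, -0.0, 0.284], [-0.0, -0.0, 0.357]]
"delta_pos": [[-0.109, -0.079, 0.012], [-0.219, -0.158, 0.023], [-0.329, -0.237, 0.034], [-0.439, -0.317, 0.046], [-0.549, -0.396, 0.057]]  "dr": [[-0.0, 0.0, 0.073], [-0.0, 0.0, 0.147], [-0.0, 0.0, 0.22], [-0.0, 0.0, 0.293], [-0.0, 0.0, 0.367]]
"delta_pos": [[-0.128, -0.045, 0.011], [-0.127, -0.045, 0.136]]  "dr": [[-0.0, 0.0, 0.073], [-0.0, 0.0, 0.073]]
22 rows
```

Request:
apply_moves:
  delta_pos:
    - [-0.103, -0.089, 0.001]
    - [-0.207, -0.177, 0.001]
    - [-0.31, -0.266, 0.002]
    - [-0.414, -0.355, 0.003]
    - [-0.517, -0.443, 0.004]
  dr:
    - [0, 0, 0.064]
    - [0, 0, 0.128]
    - [0, 0, 0.192]
    - [0, 0, 0.256]
    - [0, 0, 0.32]
  hand: 1

```text
t: 0.72
tool_pos: [0.3284, 0.4835, 0.2464]
tcp_rot: [0.24, 0.971, -0.0, -0.0]
ft_force: [0.9, 0.9, 0.6]
width: 0.995
gripper_force: 0.0
```

Request:
apply_moves:
  delta_pos:
    - [-0.123, -0.061, 0]
    - [-0.245, -0.121, 0.001]
    - [-0.367, -0.181, 0.001]
    - [-0.489, -0.241, 0.002]
    - [-0.612, -0.301, 0.003]
  dr:
    - [0, 0, 0.064]
    - [0, 0, 0.128]
    - [0, 0, 0.192]
    - [0, 0, 0.256]
    - [0, 0, 0.32]

```text
t: 1.35
tool_pos: [0.4888, 0.2633, 0.2453]
tcp_rot: [0.36, 0.933, -0.0, -0.0]
ft_force: [0.8, 0.9, 0.5]
width: 0.998
gripper_force: 0.0
```

Request:
apply_moves:
  delta_pos:
    - [-0.133, -0.028, 0]
    - [-0.217, -0.135, 0.012]
    - [-0.3, -0.241, 0.023]
    - [-0.384, -0.348, 0.034]
    - [-0.468, -0.455, 0.045]
  dr:
    - [0, 0, 0.064]
    - [0, 0, 0.137]
    - [0, 0, 0.21]
    - [0, 0, 0.284]
    - [0, 0, 0.357]

```text
t: 1.98
tool_pos: [0.5045, 0.0027, 0.2273]
tcp_rot: [0.487, 0.873, -0.0, -0.0]
ft_force: [0.7, 0.1, -0.1]
width: 0.998
gripper_force: 0.0
```

Request:
apply_moves:
  delta_pos:
    - [-0.109, -0.079, 0.012]
    - [-0.219, -0.158, 0.023]
    - [-0.329, -0.237, 0.034]
    - [-0.439, -0.317, 0.046]
    - [-0.549, -0.396, 0.057]
  dr:
    - [0, 0, 0.073]
    - [0, 0, 0.147]
    - [0, 0, 0.22]
    - [0, 0, 0.293]
    - [0, 0, 0.367]

```text
t: 2.6
tool_pos: [0.4856, -0.2673, 0.2043]
tcp_rot: [0.607, 0.794, 0.0, -0.0]
ft_force: [0.3, -0.0, -0.7]
width: 1.002
gripper_force: 0.0
```

Request:
apply_moves:
  delta_pos:
    - [-0.128, -0.045, 0.011]
    - [-0.128, -0.045, 0.011]
    - [-0.128, -0.045, 0.011]
  dr:
    - [0, 0, 0.073]
    - [0, 0, 0.073]
    - [0, 0, 0.073]

```text
t: 2.98
tool_pos: [0.4819, -0.3192, 0.1998]
tcp_rot: [0.629, 0.777, 0.0, -0.001]
ft_force: [0.1, 0.2, 0.6]
width: 0.999
gripper_force: 0.0
```

```bash
python3 - <<'E'
from h import *
st()
i,K,T=cam("scene"); s=proj(K,T,[.482,-.3205,.132]);print(s, proj(K,T,[.482,-.3205,.064]))
print(proj(K,T,env.get_state()["tool_pos"]))
cv2.imwrite("pics/s1.png",cv2.resize(i[200:320,320:480,::-1],None,fx=5,fy=5,interpolation=cv2.INTER_CUBIC))
E
```

```text
t 2.975 pos [ 0.4819 -0.3192  0.1998] yaw 12.01 z [-0.001  0.001 -1.   ] F [0.1 0.2 0.6] w 0.9994145847295741 g 0.0
[382.3597001  259.40900716] [379.72292556 275.61803077]
[384.58870844 241.32516733]
```

View pics/s1.png

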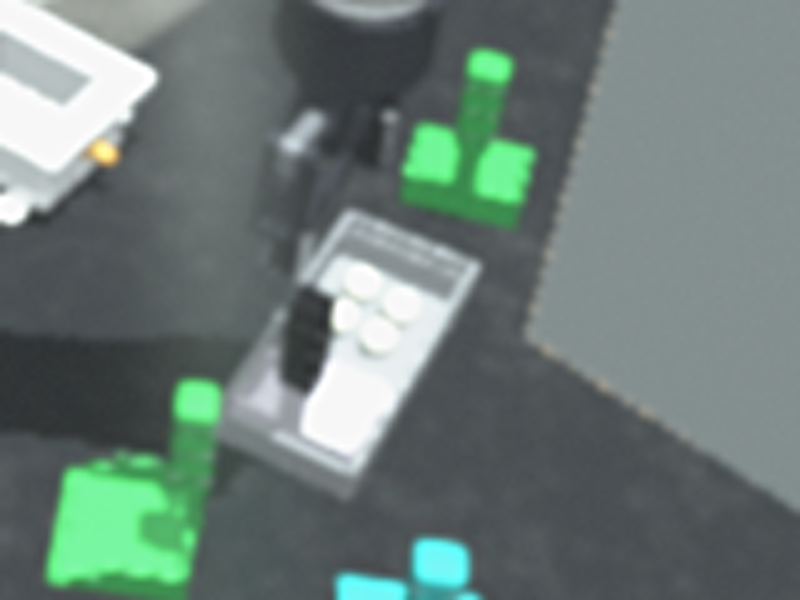

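```bash
python3 - <<'E'
from h import *
z=np.load("top0.npz"); K,T=z["K"],z["T"]; i=z["i"].astype(int)
zs=np.load("scene0.npz"); Ks,Ts=zs["K"],zs["T"]
print(onz(Ks,Ts,359.5,279.8,.128), proj(K,T,onz(Ks,Ts,359.5,279.8,.128)))
print(proj(K,T,[.41,-.33,.12]))
print(onz(Ks,Ts,320+488/5,200+65/5,.128), onz(Ks,Ts,320+440/5,200+550/5,.128))
E
```

```text
[ 0.38945817 -0.31883542  0.128     ] [429.04669325 255.59685882]
[431.9600314  249.04294336]
[ 0.70775806 -0.28190187  0.128     ] [ 0.40112641 -0.45936995  0.128     ]
```

Request:
apply_moves:
  delta_pos:
    - [0, 0, 0]
    - [0, 0, 0.09]
    - [0, 0, 0.18]
    - [0, 0, 0.257]
    - [0, 0, 0.257]
  dr:
    - [0, 0, 0]
    - [0, 0, 0]
    - [0, 0, 0]
    - [0, 0, 0]
    - [0, 0, 0]
  hand: 0.6

```text
t: 3.65
tool_pos: [0.4813, -0.3176, 0.0957]
tcp_rot: [0.628, 0.778, 0.0, -0.003]
ft_force: [-0.0, -0.7, 1.0]
width: 0.601
gripper_force: 0.0
```

Request:
apply_moves:
  delta_pos:
    - [0, 0, 0]
    - [0, 0, 0]
    - [0, 0, 0]
    - [0, 0, 0]
    - [0, 0, 0]
  dr:
    - [0, 0, 0]
    - [0, 0, 0]
    - [0, 0, 0]
    - [0, 0, 0]
    - [0, 0, 0]
  hand: 0
  squeeze: 70

```text
t: 4.28
tool_pos: [0.4829, -0.3204, 0.0988]
tcp_rot: [0.629, 0.777, 0.0, 0.001]
ft_force: [-0.8, 1.9, 6.0]
width: 0.247
gripper_force: 70.2
```

Request:
apply_moves:
  delta_pos:
    - [0, 0, 0]
    - [0, 0, 0]
    - [0, 0, 0]
  dr:
    - [0, 0, 0]
    - [0, 0, 0]
    - [0, 0, 0]

```text
t: 4.65
tool_pos: [0.4829, -0.3203, 0.0988]
tcp_rot: [0.629, 0.777, 0.0, 0.001]
ft_force: [-0.8, 1.1, 6.6]
width: 0.25
gripper_force: 70.2
```

```bash
python3 - <<'E'
from h import *
st()
for n in("scene","top"):
    i,K,T=cam(n); print(proj(K,T,[.482,-.3205,.004]))
    c=i[210:310,340:440] if n=="scene" else i[165:265,370:470]
    cv2.imwrite(f"pics/{n[0]}2.png",cv2.resize(c[:,:,::-1],None,fx=4,fy=4,interpolation=cv2.INTER_CUBIC))
cv2.imwrite("pics/st2.png",np.hstack([cv2.imread("pics/s2.png"),cv2.imread("pics/t2.png")]))
E
```

```text
t 4.65 pos [ 0.4829 -0.3203  0.0988] yaw 12.0 z [ 0.002 -0.001 -1.   ] F [-0.8  1.1  6.6] w 0.25041530398751083 g 70.19594192504883
[377.56538384 288.88107018]
[420.59472525 228.56756939]
```

View pics/st2.png

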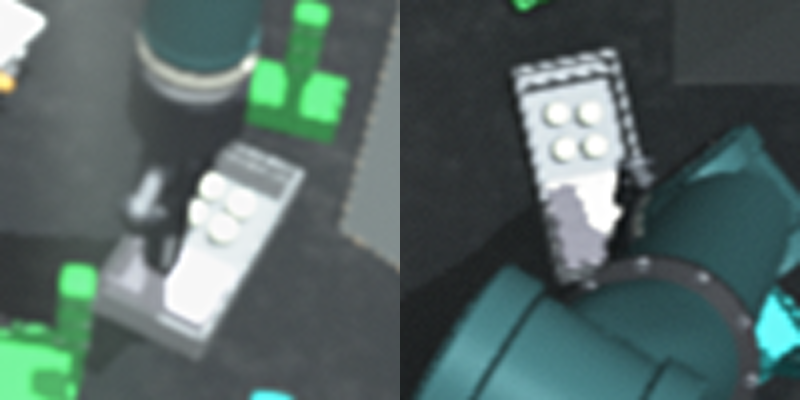

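Request:
apply_moves:
  delta_pos:
    - [0, 0.025, 0]
    - [0, 0.05, 0]
    - [0, 0.075, 0]
    - [0, 0.1, 0]
    - [0, 0.12, 0]
  dr:
    - [0, 0, 0]
    - [0, 0, 0]
    - [0, 0, 0]
    - [0, 0, 0]
    - [0, 0, 0]

```text
t: 5.38
tool_pos: [0.5273, -0.3119, 0.0991]
tcp_rot: [0.63, 0.777, -0.001, -0.0]
ft_force: [-5.3, -0.6, 10.6]
width: 0.251
gripper_force: 70.5
```

Request:
apply_moves:
  delta_pos:
    - [0, 0.01, 0]
    - [0, 0.02, 0]
    - [0, 0.03, 0]
    - [0, 0.035, 0]
    - [0, 0.035, 0]
  dr:
    - [0, 0, 0]
    - [0, 0, 0]
    - [0, 0, 0]
    - [0, 0, 0]
    - [0, 0, 0]

```text
t: 6.0
tool_pos: [0.541, -0.3091, 0.0991]
tcp_rot: [0.63, 0.777, -0.001, -0.0]
ft_force: [-5.0, -0.7, 9.3]
width: 0.246
gripper_force: 70.4
```

```bash
python3 - <<'E'
from h import *
st()
for n in("scene","top"):
    i,K,T=cam(n)
    c=i[210:310,340:440] if n=="scene" else i[165:265,370:470]
    cv2.imwrite(f"pics/{n[0]}3.png",cv2.resize(c[:,:,::-1],None,fx=4,fy=4,interpolation=cv2.INTER_CUBIC))
cv2.imwrite("pics/st3.png",np.hstack([cv2.imread("pics/s3.png"),cv2.imread("pics/t3.png")]))
E
```

```text
t 6.0 pos [ 0.541  -0.3091  0.0991] yaw 11.89 z [-0.001 -0.002 -1.   ] F [-5.  -0.7  9.3] w 0.24555576226363052 g 70.43800950050354
```

View pics/st3.png

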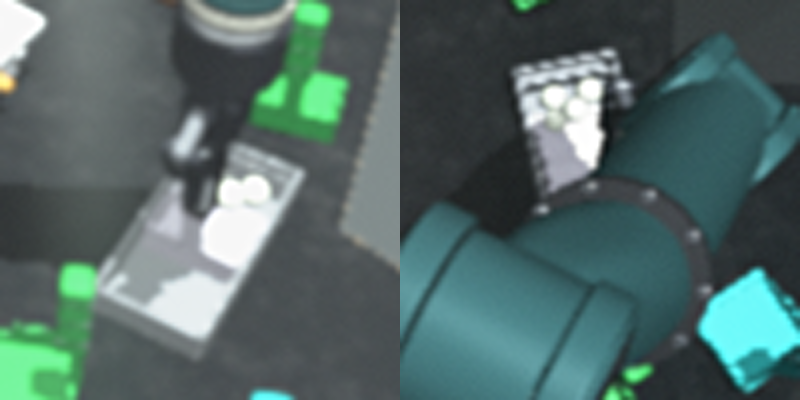

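The beads have bunched at the tray's far end, some of them already on the pan, so I'll keep pushing slowly.

Request:
apply_moves:
  delta_pos:
    - [0, 0.008, 0]
    - [0, 0.016, 0]
    - [0, 0.022, 0]
    - [0, 0.028, 0]
    - [0, 0.028, 0]
  dr:
    - [0, 0, 0]
    - [0, 0, 0]
    - [0, 0, 0]
    - [0, 0, 0]
    - [0, 0, 0]

```text
t: 6.72
tool_pos: [0.5517, -0.3068, 0.099]
tcp_rot: [0.63, 0.776, -0.001, -0.0]
ft_force: [-5.6, -0.9, 9.0]
width: 0.247
gripper_force: 70.4
```

```bash
python3 - <<'E'
from h import *
st()
i,K,T=cam("top"); cv2.imwrite("pics/t4.png",cv2.resize(i[165:225,390:450,::-1],None,fx=5,fy=5,interpolation=cv2.INTER_CUBIC))
# predicted lip given scoop held: grip + 69 mm ahead, and tray wall foot at tray local x=68
y=np.radians(12);d=np.array([np.cos(y),np.sin(y)]);p=env.get_state()["tool_pos"][:2]+d*.069
print("lip local x",(p-[.5561,-.3033])@d, "px",proj(K,T,[*p,.005]))
E
```

```text
t 6.725 pos [ 0.5517 -0.3068  0.099 ] yaw 11.88 z [-0.002 -0.002 -1.   ] F [-5.6 -0.9  9. ] w 0.24746858482919581 g 70.3852379322052
lip local x 0.06401135282407283 px [412.13560961 188.26751509]
```

Request:
apply_moves:
  delta_pos:
    - [0, 0.004, 0]
    - [0, 0.007, 0]
    - [0, 0.01, 0]
    - [0, 0.01, 0]
  dr:
    - [0, 0, 0]
    - [0, 0, 0]
    - [0, 0, 0]
    - [0, 0, 0]

```text
t: 7.28
tool_pos: [0.5554, -0.3061, 0.0991]
tcp_rot: [0.63, 0.776, -0.001, -0.0]
ft_force: [-5.5, -0.6, 9.5]
width: 0.253
gripper_force: 70.5
```

```bash
python3 - <<'E'
from h import *
st()
i,K,T=cam("top"); a=cv2.resize(i[165:225,390:450,::-1],None,fx=6,fy=6,interpolation=cv2.INTER_CUBIC)
i,K,T=cam("scene"); b=cv2.resize(i[235:295,370:430,::-1],None,fx=6,fy=6,interpolation=cv2.INTER_CUBIC)
cv2.imwrite("pics/t5.png",np.hstack([a,b]))
E
```

```text
t 7.275 pos [ 0.5554 -0.3061  0.0991] yaw 11.88 z [-0.002 -0.002 -1.   ] F [-5.5 -0.6  9.5] w 0.2532432175432668 g 70.51516056060791
```

View pics/t5.png

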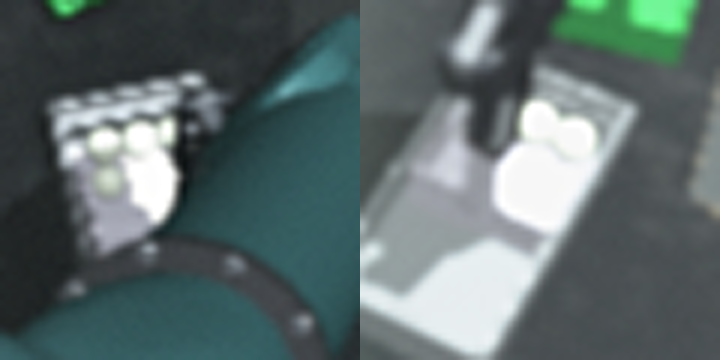

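```bash
cat >> h.py <<'E'
def lipw(lip,yaw,pitch,n=1):
    """way entry putting the scoop's lip (underside) at world point lip"""
    y=np.radians(yaw); Rs=R.from_euler("z",yaw,degrees=True)*R.from_euler("y",pitch,degrees=True)
    return (np.array(lip)+Rs.apply([-.069,0,.095]),tool(yaw,pitch),n)
E
python3 - <<'E'
from h import *
p=env.get_state()["tool_pos"]; d=np.array([np.cos(np.radians(11.9)),np.sin(np.radians(11.9)),0])
lip=np.array(p)+d*.069; lip[2]=.004; lip1=lip+d*.002
back=lip1-d*.074
def bk(a,up,b=0): # pivot about back edge
    y=np.radians(a); return lipw(back-d*b+d*.074*np.cos(y)+[0,0,up+.074*np.sin(y)],11.9,-a)
plan([(p+d*.002,tool(11.9),2),bk(3,0,0),bk(6,.001,0),bk(9,.002,.001),bk(12,.003,.002),bk(15,.006,.004),bk(15,.02,.008),bk(15,.05,.01),(bk(15,.1,.012)[0],tool(11.9,-15),2)])
E
```

```text
"delta_pos": [[0.0, 0.002, -0.0], [0.0, 0.005, -0.0], [-0.0, -0.007, -0.0], [-0.0, -0.02, -0.002], [-0.0, -0.035, -0.004]]  "dr": [[-0.001, 0.001, -0.0], [-0.003, 0.001, -0.001], [-0.07, 0.001, -0.0], [-0.136, 0.001, -0.0], [-0.203, 0.001, -0.0]]
"delta_pos": [[-0.0, -0.014, -0.003], [-0.0, -0.031, -0.011], [-0.0, -0.035, -0.047], [-0.0, -0.028, -0.122], [-0.0, -0.021, -0.184]]  "dr": [[-0.067, 0.0, -0.0], [-0.133, 0.0, -0.0], [-0.133, 0.0, -0.0], [-0.133, 0.0, -0.0], [-0.133, 0.0, -0.0]]
"delta_pos": [[-0.0, 0.014, -0.061]]  "dr": [[-0.0, 0.0, -0.0]]
11 rows
```

Request:
apply_moves:
  delta_pos:
    - [0, 0.003, 0]
    - [0, 0.006, 0]
    - [0, -0.007, 0]
    - [0, -0.02, -0.002]
    - [0, -0.035, -0.004]
  dr:
    - [0, 0, 0]
    - [0, 0, 0]
    - [-0.07, 0, 0]
    - [-0.136, 0, 0]
    - [-0.203, 0, 0]

```text
t: 8.0
tool_pos: [0.5437, -0.3068, 0.0993]
tcp_rot: [0.627, 0.775, 0.062, 0.051]
ft_force: [-0.9, -0.1, -1.2]
width: 0.252
gripper_force: 69.2
```

Request:
apply_moves:
  delta_pos:
    - [0, -0.014, -0.003]
    - [0, -0.031, -0.011]
    - [0, -0.033, -0.03]
    - [0, -0.033, -0.06]
    - [0, -0.028, -0.12]
  dr:
    - [-0.067, 0, 0]
    - [-0.133, 0, 0]
    - [-0.133, 0, 0]
    - [-0.133, 0, 0]
    - [-0.133, 0, 0]

```text
t: 8.62
tool_pos: [0.5264, -0.3099, 0.1453]
tcp_rot: [0.623, 0.771, 0.102, 0.082]
ft_force: [0.5, -0.4, -1.3]
width: 0.248
gripper_force: 69.1
```

Request:
apply_moves:
  delta_pos:
    - [0, 0.01, -0.05]
    - [0, 0.02, -0.1]
    - [0, 0.02, -0.1]
  dr:
    - [0, 0, 0]
    - [0, 0, 0]
    - [0, 0, 0]

```text
t: 9.0
tool_pos: [0.5254, -0.3113, 0.188]
tcp_rot: [0.623, 0.771, 0.102, 0.085]
ft_force: [0.3, 0.3, -1.9]
width: 0.25
gripper_force: 69.4
```

```bash
python3 - <<'E'
from h import *
st()
i,K,T=cam("top"); a=cv2.resize(i[150:230,370:450,::-1],None,fx=5,fy=5,interpolation=cv2.INTER_CUBIC)
i,K,T=cam("scene"); b=cv2.resize(i[220:300,350:430,::-1],None,fx=5,fy=5,interpolation=cv2.INTER_CUBIC)
cv2.imwrite("pics/t6.png",np.hstack([a,b]))
E
```

```text
t 9.0 pos [ 0.5254 -0.3113  0.188 ] yaw 12.18 z [ 0.259  0.052 -0.965] F [ 0.3  0.3 -1.9] w 0.24960227168450325 g 69.37583327293396
```

View pics/t6.png

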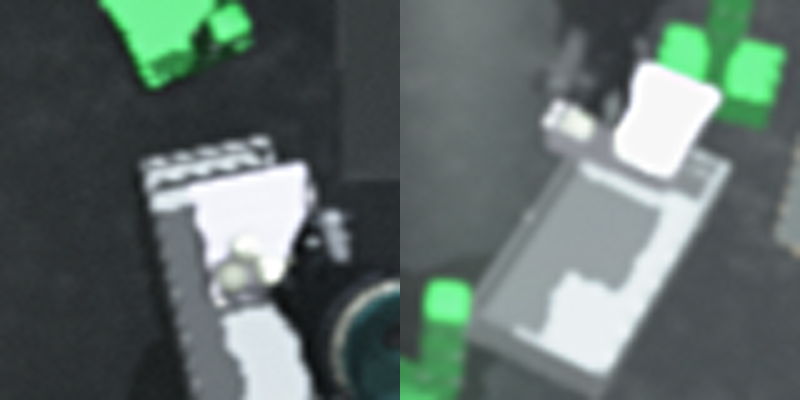

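The beads have rolled to the back of the pan and the tray looks empty. Next I'll carry them to the trap.

```bash
python3 - <<'E'
from h import *
c=np.array([.5555,-.0309]);d=np.array([np.cos(np.radians(5.6)),np.sin(np.radians(5.6))])
L=c-.016*d
a=lipw([*L,.10],5.6,-8); print(a[0])
y0=np.array(env.get_state()["tool_pos"])
plan([(y0+[-.01,.02,.012],tool(12,-14.5)),(y0+[-.02,.06,.012],tool(11,-14)),lipw([L[0],L[1]-.03,.105],6,-9),lipw([*L,.10],5.6,-8,2)],step=.042)
E
```

```text
[ 0.45841563 -0.04041921  0.18447252]
"delta_pos": [[0.054, -0.006, -0.033], [0.157, -0.009, -0.034], [0.25, -0.014, -0.03], [0.342, -0.019, -0.026], [0.435, -0.025, -0.023]]  "dr": [[0.014, 0.0, 0.002], [0.025, -0.006, 0.024], [0.047, -0.01, 0.046], [0.07, -0.014, 0.067], [0.092, -0.019, 0.089]]
"delta_pos": [[0.092, -0.011, 0.003], [0.184, -0.022, 0.006], [0.222, -0.016, 0.011], [0.26, -0.01, 0.017]]  "dr": [[0.022, -0.004, 0.022], [0.044, -0.009, 0.044], [0.055, -0.009, 0.048], [0.066, -0.01, 0.053]]
9 rows
```

Request:
apply_moves:
  delta_pos:
    - [0.054, -0.006, -0.033]
    - [0.145, -0.009, -0.034]
    - [0.24, -0.014, -0.03]
    - [0.34, -0.019, -0.026]
    - [0.435, -0.025, -0.023]
  dr:
    - [0.014, 0, 0.002]
    - [0.025, -0.006, 0.024]
    - [0.047, -0.01, 0.046]
    - [0.07, -0.014, 0.067]
    - [0.092, -0.019, 0.089]

```text
t: 9.72
tool_pos: [0.4744, -0.1418, 0.1908]
tcp_rot: [0.654, 0.751, 0.072, 0.061]
ft_force: [0.9, -0.4, -1.7]
width: 0.248
gripper_force: 69.0
```

Request:
apply_moves:
  delta_pos:
    - [0.092, -0.011, 0.003]
    - [0.175, -0.022, 0.006]
    - [0.225, -0.016, 0.011]
    - [0.26, -0.01, 0.017]
    - [0.26, -0.01, 0.017]
  dr:
    - [0.022, -0.004, 0.022]
    - [0.044, -0.009, 0.044]
    - [0.055, -0.009, 0.048]
    - [0.066, -0.01, 0.053]
    - [0.066, -0.01, 0.053]

```text
t: 10.35
tool_pos: [0.4581, -0.0394, 0.1837]
tcp_rot: [0.67, 0.74, 0.051, 0.046]
ft_force: [-0.5, -0.2, -1.4]
width: 0.252
gripper_force: 69.1
```

```bash
python3 - <<'E'
from h import *
st()
c=np.array([.5555,-.0309]);d=np.array([np.cos(np.radians(5.6)),np.sin(np.radians(5.6))])
L=c-.016*d
plan([lipw([*L,.085],5.6,-4,2),lipw([*L,.074],5.6,0,2)]+[lipw([*L,.074],5.6,a) for a in (2,4,6,8,10,12,14,16,18,20,22,25,28,31,34,37,40)])
i,K,T=cam("scene"); cv2.imwrite("pics/s7.png",i[:,:,::-1])
E
```

```text
t 10.35 pos [ 0.4581 -0.0394  0.1837] yaw 5.68 z [ 0.137  0.014 -0.99 ] F [-0.5 -0.2 -1.4] w 0.2520230090948034 g 69.10863876342773
"delta_pos": [[-0.001, 0.006, 0.012], [-0.003, 0.013, 0.024], [-0.003, 0.02, 0.032], [-0.003, 0.027, 0.041], [-0.003, 0.036, 0.036]]  "dr": [[0.043, -0.0, 0.001], [0.087, -0.001, 0.002], [0.131, -0.001, 0.002], [0.176, -0.001, 0.002], [0.22, -0.001, 0.002]]
"delta_pos": [[0.0, 0.008, -0.006], [0.0, 0.017, -0.011], [0.0, 0.026, -0.017], [0.0, 0.035, -0.022], [0.0, 0.044, -0.026]]  "dr": [[0.045, 0.0, -0.0], [0.089, 0.0, -0.0], [0.134, 0.0, -0.0], [0.178, 0.0, -0.0], [0.222, 0.0, -0.0]]
"delta_pos": [[0.0, 0.008, -0.006], [0.0, 0.017, -0.012], [0.0, 0.025, -0.017], [0.0, 0.034, -0.022], [0.0, 0.043, -0.026]]  "dr": [[0.045, 0.0, -0.0], [0.089, 0.0, -0.0], [0.134, 0.0, -0.0], [0.178, 0.0, -0.0], [0.223, 0.0, -0.0]]
"delta_pos": [[0.0, 0.013, -0.009], [0.0, 0.026, -0.017], [0.0, 0.04, -0.025], [0.0, 0.054, -0.031], [0.0, 0.068, -0.037]]  "dr": [[0.066, 0.0, -0.0], [0.133, 0.0, -0.0], [0.2, 0.0, -0.0], [0.266, 0.0, -0.0], [0.333, 0.0, -0.0]]
"delta_pos": [[0.0, 0.012, -0.009]]  "dr": [[0.067, 0.0, -0.0]]
21 rows
```

Request:
apply_moves:
  delta_pos:
    - [-0.001, 0.006, 0.012]
    - [-0.003, 0.013, 0.024]
    - [-0.003, 0.02, 0.032]
    - [-0.003, 0.027, 0.041]
    - [-0.003, 0.036, 0.036]
  dr:
    - [0.043, 0, 0.001]
    - [0.087, 0, 0.002]
    - [0.131, 0, 0.002]
    - [0.176, 0, 0.002]
    - [0.22, 0, 0.002]

```text
t: 11.02
tool_pos: [0.475, -0.0416, 0.1717]
tcp_rot: [0.674, 0.739, -0.013, -0.012]
ft_force: [0.1, -0.1, -1.0]
width: 0.249
gripper_force: 69.1
```

Request:
apply_moves:
  delta_pos:
    - [0, 0.008, -0.006]
    - [0, 0.017, -0.011]
    - [0, 0.026, -0.017]
    - [0, 0.035, -0.022]
    - [0, 0.044, -0.026]
  dr:
    - [0.045, 0, 0]
    - [0.089, 0, 0]
    - [0.134, 0, 0]
    - [0.178, 0, 0]
    - [0.222, 0, 0]

```text
t: 11.65
tool_pos: [0.4932, -0.04, 0.1818]
tcp_rot: [0.67, 0.735, -0.077, -0.07]
ft_force: [0.0, -0.0, -1.0]
width: 0.247
gripper_force: 69.2
```

Request:
apply_moves:
  delta_pos:
    - [0, 0.008, -0.006]
    - [0, 0.017, -0.012]
    - [0, 0.025, -0.017]
    - [0, 0.034, -0.022]
    - [0, 0.043, -0.026]
  dr:
    - [0.045, 0, 0]
    - [0.089, 0, 0]
    - [0.134, 0, 0]
    - [0.178, 0, 0]
    - [0.223, 0, 0]

```text
t: 12.28
tool_pos: [0.5123, -0.0382, 0.1884]
tcp_rot: [0.661, 0.725, -0.141, -0.128]
ft_force: [0.5, -0.8, -1.3]
width: 0.25
gripper_force: 69.3
```

Request:
apply_moves:
  delta_pos:
    - [0, 0.013, -0.009]
    - [0, 0.026, -0.017]
    - [0, 0.04, -0.025]
    - [0, 0.054, -0.031]
    - [0, 0.068, -0.037]
  dr:
    - [0.066, 0, 0]
    - [0.133, 0, 0]
    - [0.2, 0, 0]
    - [0.266, 0, 0]
    - [0.333, 0, 0]

```text
t: 12.9
tool_pos: [0.543, -0.0353, 0.1917]
tcp_rot: [0.639, 0.701, -0.235, -0.213]
ft_force: [0.2, -1.1, -1.6]
width: 0.248
gripper_force: 69.3
```

Request:
apply_moves:
  delta_pos:
    - [0, 0.012, -0.009]
    - [0, 0.012, -0.009]
    - [0, 0.012, -0.009]
  dr:
    - [0.067, 0, 0]
    - [0.067, 0, 0]
    - [0.067, 0, 0]

```text
t: 13.28
tool_pos: [0.5478, -0.0344, 0.192]
tcp_rot: [0.633, 0.695, -0.252, -0.23]
ft_force: [-0.6, -0.3, -0.7]
width: 0.253
gripper_force: 69.2
```

```bash
python3 - <<'E'
from h import *
st()
i,K,T=cam("top"); a=cv2.resize(i[160:240,300:380,::-1],None,fx=5,fy=5,interpolation=cv2.INTER_CUBIC)
i,K,T=cam("scene"); b=cv2.resize(i[170:250,290:370,::-1],None,fx=5,fy=5,interpolation=cv2.INTER_CUBIC)
cv2.imwrite("pics/t8.png",np.hstack([a,b]))
for n in ("top","scene"):
    i,K,T=cam(n); w=(i.min(2)>140)&True
    print(n,w.sum())
E
```

```text
t 13.275 pos [ 0.5478 -0.0344  0.192 ] yaw 5.32 z [-0.639 -0.06  -0.767] F [-0.6 -0.3 -0.7] w 0.252714349682043 g 69.16519045829773
top 52489
scene 65816
```

```bash
python3 - <<'E'
from h import *
c=np.array([.5555,-.0309]);d=np.array([np.cos(np.radians(5.6)),np.sin(np.radians(5.6))])
L=c-.016*d
def org(o,yaw,p=0,n=1):
    y=np.radians(yaw); return lipw([o[0]+.038*np.cos(y),o[1]+.038*np.sin(y),o[2]],yaw,p,n)
plan([lipw([L[0]-.01,L[1]-.02,.11],5.6,10),org([.50,-.185,.06],8),org([.50,-.185,.06],8)],step=.05,ang=8)
E
```

```text
"delta_pos": [[-0.011, -0.043, 0.017], [-0.021, -0.087, 0.035], [-0.032, -0.13, 0.052], [-0.043, -0.173, 0.07], [-0.151, -0.155, 0.12]]  "dr": [[-0.166, -0.001, -0.001], [-0.332, -0.001, -0.002], [-0.498, -0.002, -0.004], [-0.664, -0.003, -0.005], [-0.738, -0.009, -0.022]]
"delta_pos": [[-0.109, -0.013, 0.053], [-0.217, -0.027, 0.105], [-0.217, -0.027, 0.105]]  "dr": [[-0.074, -0.001, -0.017], [-0.148, -0.003, -0.035], [-0.148, -0.003, -0.035]]
8 rows
```

Request:
apply_moves:
  delta_pos:
    - [-0.011, -0.043, 0.017]
    - [-0.021, -0.087, 0.035]
    - [-0.032, -0.13, 0.052]
    - [-0.043, -0.173, 0.07]
    - [-0.151, -0.155, 0.12]
  dr:
    - [-0.166, 0, -0.001]
    - [-0.332, 0, -0.002]
    - [-0.498, -0.002, -0.004]
    - [-0.664, -0.003, -0.005]
    - [-0.738, -0.009, -0.022]

```text
t: 14.1
tool_pos: [0.4742, -0.0989, 0.1968]
tcp_rot: [0.663, 0.746, -0.041, -0.038]
ft_force: [0.6, -1.0, -1.6]
width: 0.245
gripper_force: 69.5
```

Request:
apply_moves:
  delta_pos:
    - [-0.109, -0.013, 0.053]
    - [-0.217, -0.027, 0.105]
    - [-0.217, -0.027, 0.105]
    - [-0.217, -0.027, 0.105]
  dr:
    - [-0.074, 0, -0.017]
    - [-0.148, -0.003, -0.035]
    - [-0.148, -0.003, -0.035]
    - [-0.148, -0.003, -0.035]

```text
t: 14.6
tool_pos: [0.4693, -0.1889, 0.1549]
tcp_rot: [0.656, 0.755, -0.0, -0.001]
ft_force: [0.3, 1.2, -1.0]
width: 0.249
gripper_force: 69.6
```

```bash
python3 - <<'E'
from h import *
st()
def cr(i,x,y,f=5): return cv2.resize(i[y:y+60,x:x+80,::-1],None,fx=f,fy=f,interpolation=cv2.INTER_CUBIC)
t,K,T=cam("top"); s,Ks,Ts=cam("scene"); s=s.copy()
for r in(t,s): pass
c=proj(Ks,Ts,[.5,-.185,.07]).astype(int); print(c)
dark=lambda im: np.clip(im.astype(float)**1.6/255**.6,0,255).astype(np.uint8)
cv2.imwrite("pics/t9.png",np.vstack([np.hstack([cr(dark(t),300,175),cr(dark(s),285,190)]),np.hstack([cr(s,c[0]-40,c[1]-30),cr(t,380,170)])]))
E
```

```text
t 14.6 pos [ 0.4693 -0.1889  0.1549] yaw 7.97 z [-0.001  0.001 -1.   ] F [ 0.3  1.2 -1. ] w 0.24869944578446643 g 69.5734441280365
[347 245]
```

View pics/t9.png

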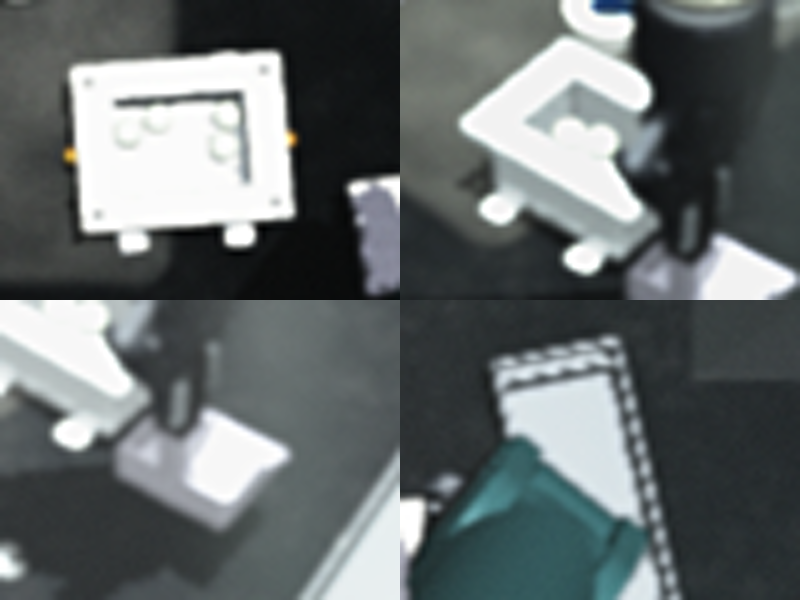

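All four beads are in the well, at (127,132), (157,115), (228,115) and (222,148) in the crop. The tray and pan are empty, so I'll set the scoop down.

Request:
apply_moves:
  delta_pos:
    - [0, 0, 0.06]
    - [0, 0, 0.11]
    - [0, 0, 0.135]
    - [0, 0, 0.148]
    - [0, 0, 0.148]
  dr:
    - [0, 0, 0]
    - [0, 0, 0]
    - [0, 0, 0]
    - [0, 0, 0]
    - [0, 0, 0]

```text
t: 15.32
tool_pos: [0.4701, -0.1889, 0.0956]
tcp_rot: [0.656, 0.755, -0.0, -0.0]
ft_force: [-0.2, 0.2, -0.6]
width: 0.252
gripper_force: 69.5
```

Request:
apply_moves:
  delta_pos:
    - [0, 0, 0]
    - [0, 0, 0]
    - [0, 0, 0]
    - [0, 0, 0]
    - [0, 0, 0]
  dr:
    - [0, 0, 0]
    - [0, 0, 0]
    - [0, 0, 0]
    - [0, 0, 0]
    - [0, 0, 0]
  hand: 0.7

```text
t: 15.95
tool_pos: [0.4697, -0.1892, 0.0954]
tcp_rot: [0.656, 0.755, -0.0, -0.0]
ft_force: [0.4, 0.4, -0.4]
width: 0.7
gripper_force: 0.0
```

Request:
apply_moves:
  delta_pos:
    - [0, 0, -0.06]
    - [0, 0, -0.17]
    - [0, 0, -0.28]
    - [0, 0, -0.38]
    - [0, 0, -0.38]
  dr:
    - [0, 0, 0]
    - [0, 0, 0]
    - [0, 0, 0]
    - [0, 0, 0]
    - [0, 0, 0]

```text
t: 16.58
tool_pos: [0.4717, -0.19, 0.2503]
tcp_rot: [0.656, 0.755, 0.001, 0.003]
ft_force: [-0.1, 0.6, -0.2]
width: 0.698
gripper_force: 0.0
```

```bash
python3 - <<'E'
from h import *
st()
z=np.load("top0.npz");K,T=z["K"],z["T"]
P=np.array([onz(K,T,(X+.5)/5-.5+300,(Y+.5)/5-.5+175,.06) for X,Y in [(88,83),(263,70),(98,215),(277,203)]])[:,:2]
e1=P[0]-P[1]+P[2]-P[3];e2=P[0]-P[2]+P[1]-P[3]
print("trap",P.mean(0),np.degrees(np.arctan2(e1[1],e1[0]))-90,np.degrees(np.arctan2(e2[1],e2[0])),np.linalg.norm(e1)/2)
print([onz(K,T,(X+.5)/4-.5+210,(Y+.5)/4-.5+170,.044).round(4) for X,Y in [(119,118)]])
t,_,_=cam("top"); # scoop still upright?
s,Ks,Ts=cam("scene"); p=proj(Ks,Ts,[.469,-.189,.115]).astype(int); print(p,s[p[1]-2:p[1]+3,p[0]].max(1), s[p[1],p[0]-6:p[0]+7].max(1))
plan([([.50,-.12,.247],tool(8)),([.52,.15,.25],tool(0)),([.5648,.2915,.2],tool(-15.3)),([.5648,.2915,.12],tool(-15.3))])
E
```

```text
t 16.575 pos [ 0.4717 -0.19    0.2503] yaw 8.02 z [ 0.006 -0.002 -1.   ] F [-0.1  0.6 -0.2] w 0.6984769521118509 g 0.0
trap [ 0.55542679 -0.03122183] 5.277328310483966 6.09429372503418 0.11636470152790225
[array([0.5641, 0.2884, 0.044 ])]
[342 241] [64 65 64 58 57] [ 87  75  59  51  50  55  64  73  75  77  87 104 106]
"delta_pos": [[0.08, 0.05, 0.0], [0.16, 0.099, 0.001], [0.27, 0.123, -0.0], [0.38, 0.147, -0.002], [0.49, 0.171, -0.003]]  "dr": [[-0.0, -0.0, 0.0], [-0.001, -0.001, 0.001], [-0.001, -0.001, 0.03], [-0.001, -0.001, 0.06], [-0.001, -0.001, 0.09]]
"delta_pos": [[0.112, 0.016, -0.001], [0.224, 0.033, -0.002], [0.335, 0.049, -0.004], [0.422, 0.083, 0.028], [0.508, 0.117, 0.059]]  "dr": [[0.0, 0.0, 0.029], [0.0, 0.0, 0.059], [0.0, 0.0, 0.089], [0.0, 0.0, 0.174], [0.0, 0.0, 0.259]]
"delta_pos": [[0.091, 0.016, 0.031], [0.183, 0.032, 0.062], [0.183, 0.032, 0.162], [0.183, 0.032, 0.262]]  "dr": [[0.0, 0.0, 0.085], [0.0, 0.0, 0.17], [0.0, 0.0, 0.17], [0.0, 0.0, 0.17]]
14 rows
```

Request:
apply_moves:
  delta_pos:
    - [0.08, 0.05, 0]
    - [0.16, 0.1, 0]
    - [0.27, 0.123, 0]
    - [0.38, 0.147, 0]
    - [0.49, 0.171, 0]
  dr:
    - [0, 0, 0]
    - [0, 0, 0]
    - [0, 0, 0.03]
    - [0, 0, 0.06]
    - [0, 0, 0.09]

```text
t: 17.3
tool_pos: [0.509, 0.0159, 0.2456]
tcp_rot: [0.683, 0.731, -0.002, -0.001]
ft_force: [0.8, 0.2, 0.1]
width: 0.702
gripper_force: 0.0
```

Request:
apply_moves:
  delta_pos:
    - [0.112, 0.016, 0]
    - [0.224, 0.033, 0]
    - [0.335, 0.049, 0]
    - [0.422, 0.083, 0.028]
    - [0.508, 0.117, 0.059]
  dr:
    - [0, 0, 0.029]
    - [0, 0, 0.059]
    - [0, 0, 0.089]
    - [0, 0, 0.174]
    - [0, 0, 0.259]

```text
t: 17.92
tool_pos: [0.5419, 0.2215, 0.2216]
tcp_rot: [0.753, 0.658, -0.002, -0.001]
ft_force: [1.0, 0.9, -0.1]
width: 0.699
gripper_force: 0.0
```

Request:
apply_moves:
  delta_pos:
    - [0.091, 0.016, 0.031]
    - [0.183, 0.032, 0.062]
    - [0.183, 0.032, 0.162]
    - [0.183, 0.032, 0.262]
    - [0.183, 0.032, 0.262]
  dr:
    - [0, 0, 0.085]
    - [0, 0, 0.17]
    - [0, 0, 0.17]
    - [0, 0, 0.17]
    - [0, 0, 0.17]

```text
t: 18.55
tool_pos: [0.5614, 0.2898, 0.1141]
tcp_rot: [0.795, 0.606, -0.006, -0.001]
ft_force: [-0.1, -0.3, 0.3]
width: 0.697
gripper_force: 0.0
```

```bash
python3 - <<'E'
from h import *
st()
plan([([.5645,.2912,.031],tool(-15.3))],step=.02)
E
```

```text
t 18.55 pos [0.5614 0.2898 0.1141] yaw -15.34 z [-0.01  -0.005 -1.   ] F [-0.1 -0.3  0.3] w 0.6974130377195836 g 0.0
"delta_pos": [[0.001, 0.002, 0.042], [0.003, 0.003, 0.083], [0.004, 0.005, 0.125], [0.006, 0.007, 0.166], [0.007, 0.008, 0.208]]  "dr": [[-0.002, 0.002, -0.0], [-0.004, 0.004, -0.0], [-0.006, 0.006, -0.001], [-0.009, 0.008, -0.001], [-0.011, 0.01, -0.001]]
5 rows
```

Request:
apply_moves:
  delta_pos:
    - [0.001, 0.002, 0.042]
    - [0.003, 0.003, 0.083]
    - [0.004, 0.005, 0.125]
    - [0.006, 0.007, 0.166]
    - [0.007, 0.008, 0.2]
  dr:
    - [-0.002, 0.002, 0]
    - [-0.004, 0.004, 0]
    - [-0.006, 0.006, 0]
    - [-0.009, 0.008, 0]
    - [-0.011, 0.01, 0]

```text
t: 19.18
tool_pos: [0.5688, 0.2932, 0.0377]
tcp_rot: [0.795, 0.606, 0.005, 0.001]
ft_force: [-0.2, 0.1, -0.1]
width: 0.702
gripper_force: 0.0
```

Request:
apply_moves:
  delta_pos:
    - [0, 0, 0]
    - [0, 0, 0]
    - [0, 0, 0]
  dr:
    - [0, 0, 0]
    - [0, 0, 0]
    - [0, 0, 0]

```text
t: 19.55
tool_pos: [0.5694, 0.2933, 0.0395]
tcp_rot: [0.795, 0.606, 0.006, 0.001]
ft_force: [-0.1, 0.0, 0.6]
width: 0.7
gripper_force: 0.0
```

```bash
python3 - <<'E'
from h import *
st()
plan([([.5645,.2905,.031],tool(-15.3))],step=.02)
E
```

```text
t 19.55 pos [0.5694 0.2933 0.0395] yaw -15.33 z [ 0.011  0.006 -1.   ] F [-0.1  0.   0.6] w 0.6998042713990807 g 0.0
"delta_pos": [[-0.01, -0.01, 0.021]]  "dr": [[0.011, -0.011, -0.001]]
1 rows
```

Request:
apply_moves:
  delta_pos:
    - [-0.01, -0.01, 0.02]
    - [-0.01, -0.01, 0.02]
    - [-0.01, -0.01, 0.02]
  dr:
    - [0.011, -0.011, 0]
    - [0.011, -0.011, 0]
    - [0.011, -0.011, 0]

```text
t: 19.92
tool_pos: [0.564, 0.2903, 0.0307]
tcp_rot: [0.795, 0.606, -0.001, 0.0]
ft_force: [-0.8, 0.5, -0.6]
width: 0.697
gripper_force: 0.0
```

Request:
apply_moves:
  delta_pos:
    - [0, 0, 0]
    - [0, 0, 0]
    - [0, 0, 0]
    - [0, 0, 0]
    - [0, 0, 0]
  dr:
    - [0, 0, 0]
    - [0, 0, 0]
    - [0, 0, 0]
    - [0, 0, 0]
    - [0, 0, 0]
  hand: 0
  squeeze: 80

```text
t: 20.55
tool_pos: [0.5647, 0.2903, 0.0313]
tcp_rot: [0.795, 0.606, -0.0, 0.0]
ft_force: [0.6, -0.9, 4.8]
width: 0.223
gripper_force: 79.2
```

Request:
apply_moves:
  delta_pos:
    - [0, 0, 0]
    - [0, 0, 0]
    - [0, 0, 0]
  dr:
    - [0, 0, 0]
    - [0, 0, 0]
    - [0, 0, 0]

```text
t: 20.92
tool_pos: [0.5648, 0.2903, 0.0313]
tcp_rot: [0.795, 0.606, -0.0, 0.0]
ft_force: [1.8, -1.2, 5.2]
width: 0.218
gripper_force: 79.3
```

```bash
python3 - <<'E'
from h import *
st()
p=np.array(env.get_state()["tool_pos"])
# carry so that underside stays > trap flange: lift 120 mm, then over to trap, 40 mm above flange
plan([(p+[0,0,.04],tool(-15.3),2),(p+[0,0,.11],tool(-15.3),2),([.5555,.03,.031+.11],tool(2)),([.5555,-.031,.031+.105],tool(5.6),2)],step=.045)
E
```

```text
t 20.925 pos [0.5648 0.2903 0.0313] yaw -15.35 z [ 0.    -0.001 -1.   ] F [ 1.8 -1.2  5.2] w 0.21804484373698957 g 79.33984637260437
"delta_pos": [[-0.0, 0.0, -0.05], [-0.0, 0.0, -0.1], [-0.0, 0.0, -0.187], [-0.0, 0.0, -0.275], [-0.106, 0.025, -0.275]]  "dr": [[0.0, 0.0, -0.001], [0.001, 0.001, -0.001], [0.001, 0.001, -0.001], [0.001, 0.001, -0.001], [0.0, 0.001, -0.065]]
"delta_pos": [[-0.107, 0.02, 0.0], [-0.213, 0.039, 0.0], [-0.32, 0.059, 0.0], [-0.427, 0.078, 0.001], [-0.534, 0.098, 0.001]]  "dr": [[0.001, -0.0, -0.064], [0.001, -0.0, -0.128], [0.001, -0.0, -0.192], [0.001, -0.0, -0.256], [0.001, -0.0, -0.32]]
"delta_pos": [[-0.076, -0.003, 0.006], [-0.152, -0.005, 0.012]]  "dr": [[-0.0, -0.0, -0.04], [-0.0, -0.0, -0.08]]
12 rows
```

Request:
apply_moves:
  delta_pos:
    - [0, 0, -0.05]
    - [0, 0, -0.1]
    - [0, 0, -0.187]
    - [0, 0, -0.275]
    - [-0.106, 0.025, -0.275]
  dr:
    - [0, 0, 0]
    - [0, 0, 0]
    - [0, 0, 0]
    - [0, 0, 0]
    - [0, 0, -0.065]

```text
t: 21.55
tool_pos: [0.5645, 0.253, 0.1446]
tcp_rot: [0.776, 0.63, 0.004, -0.0]
ft_force: [0.1, -1.9, -3.0]
width: 0.22
gripper_force: 78.6
```

Request:
apply_moves:
  delta_pos:
    - [-0.107, 0.02, 0]
    - [-0.213, 0.039, 0]
    - [-0.32, 0.059, 0]
    - [-0.427, 0.078, 0]
    - [-0.534, 0.098, 0]
  dr:
    - [0, 0, -0.064]
    - [0, 0, -0.128]
    - [0, 0, -0.192]
    - [0, 0, -0.256]
    - [0, 0, -0.32]

```text
t: 22.18
tool_pos: [0.5545, 0.0286, 0.142]
tcp_rot: [0.694, 0.72, -0.001, -0.0]
ft_force: [0.3, -0.5, -3.5]
width: 0.222
gripper_force: 78.4
```

Request:
apply_moves:
  delta_pos:
    - [-0.076, -0.003, 0.006]
    - [-0.152, -0.005, 0.012]
    - [-0.152, -0.005, 0.012]
    - [-0.152, -0.005, 0.012]
    - [-0.152, -0.005, 0.012]
  dr:
    - [0, 0, -0.04]
    - [0, 0, -0.08]
    - [0, 0, -0.08]
    - [0, 0, -0.08]
    - [0, 0, -0.08]

```text
t: 22.8
tool_pos: [0.5551, -0.0293, 0.1365]
tcp_rot: [0.671, 0.741, -0.0, -0.0]
ft_force: [-0.1, 0.0, -3.1]
width: 0.226
gripper_force: 78.3
```

```bash
python3 - <<'E'
from h import *
st()
t,K,T=cam("top"); s,Ks,Ts=cam("scene"); np.savez("h1.npz",t=t,s=s)
y=np.radians(5.6);x_=np.array([np.cos(y),np.sin(y)]);y_=np.array([-x_[1],x_[0]])
p=np.array(env.get_state()["tool_pos"])
for a,b in((1,1),(-1,1),(-1,-1),(1,-1)):
    q=p[:2]+a*.044*x_+b*.058*y_; z=p[2]-.0308+.005
    print(a,b,"top",proj(K,T,[*q,z]).round(1),"scene",proj(Ks,Ts,[*q,z]).round(1))
E
```

```text
t 22.8 pos [ 0.5551 -0.0293  0.1365] yaw 5.72 z [-0.001 -0.    -1.   ] F [-0.1  0.  -3.1] w 0.2259639143032442 g 78.34831595420837
1 1 top [316.6 188.8] scene [317.1 188.7]
-1 1 top [318.7 216.3] scene [299.8 202.2]
-1 -1 top [355.3 213.5] scene [328.6 217.8]
1 -1 top [352.9 186. ] scene [345.5 203.1]
```

```bash
python3 - <<'E'
from h import *
plan([([.556,-.0317,.106],tool(5.7),4)])
E
```

```text
"delta_pos": [[-0.001, 0.0, 0.019], [-0.003, 0.001, 0.038], [-0.004, 0.001, 0.057], [-0.006, 0.002, 0.076]]  "dr": [[-0.0, 0.0, 0.0], [-0.001, 0.0, 0.0], [-0.001, 0.0, 0.0], [-0.001, 0.0, 0.0]]
4 rows
```

Request:
apply_moves:
  delta_pos:
    - [-0.001, 0, 0.019]
    - [-0.003, 0.001, 0.038]
    - [-0.004, 0.001, 0.057]
    - [-0.006, 0.002, 0.076]
    - [-0.006, 0.002, 0.076]
  dr:
    - [0, 0, 0]
    - [0, 0, 0]
    - [0, 0, 0]
    - [0, 0, 0]
    - [0, 0, 0]

```text
t: 23.52
tool_pos: [0.5556, -0.0334, 0.105]
tcp_rot: [0.672, 0.741, -0.001, -0.001]
ft_force: [-1.3, 0.5, -2.8]
width: 0.222
gripper_force: 78.4
```

Request:
apply_moves:
  delta_pos:
    - [0, 0, 0]
    - [0, 0, 0]
    - [0, 0, 0]
    - [0, 0, 0]
  dr:
    - [0, 0, 0]
    - [0, 0, 0]
    - [0, 0, 0]
    - [0, 0, 0]

```text
t: 24.02
tool_pos: [0.5562, -0.0332, 0.1061]
tcp_rot: [0.672, 0.741, -0.001, 0.0]
ft_force: [0.2, 0.2, -1.7]
width: 0.225
gripper_force: 78.4
```

```bash
python3 - <<'E'
from h import *
st()
t,K,T=cam("top"); s,Ks,Ts=cam("scene"); np.savez("h2.npz",t=t,s=s)
def cr(i,x,y,f=8): return cv2.resize(i[y:y+50,x:x+50,::-1],None,fx=f,fy=f,interpolation=cv2.INTER_CUBIC)
dark=lambda im: np.clip(im.astype(float)**1.8/255**.8,0,255).astype(np.uint8)
cv2.imwrite("pics/f1.png",np.hstack([cr(dark(t),310,175),cr(dark(s),296,182)]))
y=np.radians(5.7);x_=np.array([np.cos(y),np.sin(y)]);y_=np.array([-x_[1],x_[0]])
for a,b in((1,1),(-1,1),(-1,-1),(1,-1)):
    q=np.array([.5554,-.031])+a*.044*x_+b*.058*y_
    print(a,b,"top .08",((proj(K,T,[*q,.08])-[310,175])*8+3.5).round(),"scene",((proj(Ks,Ts,[*q,.08])-[296,182])*8+3.5).round())
E
```

```text
t 24.025 pos [ 0.5562 -0.0332  0.1061] yaw 5.59 z [-0.001 -0.001 -1.   ] F [ 0.2  0.2 -1.7] w 0.22486770903819087 g 78.35171341896057
1 1 top .08 [ 60. 126.] scene [175. 115.]
-1 1 top .08 [ 77. 341.] scene [ 39. 224.]
-1 -1 top .08 [364. 319.] scene [266. 349.]
1 -1 top .08 [345. 104.] scene [399. 231.]
```

View pics/f1.png

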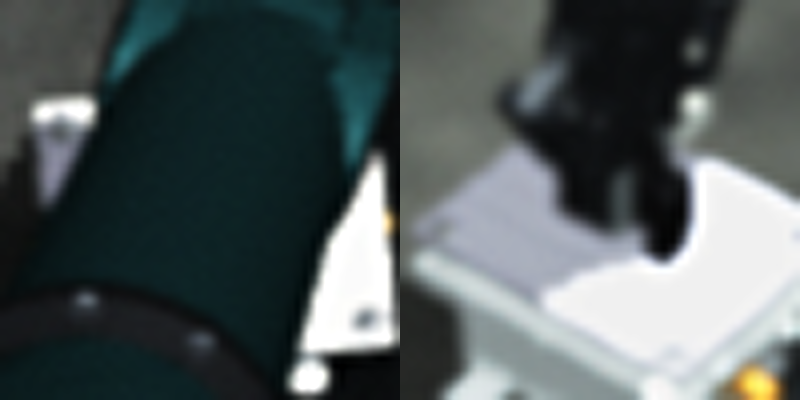

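The plate's holes show at (60,127) and (365,319) in the top crop and (35,225) and (270,352) in the scene crop. All are close to where they'd be if aligned. I'll refine this numerically.

```bash
python3 - <<'E'
from h import *
a=np.load("h2.npz"); z=np.load("top0.npz"); K,T=z["K"],z["T"]; z2=np.load("scene0.npz");Ks,Ts=z2["K"],z2["T"]
def cen(im,u,v,r=2.6):
    g=im.min(2).astype(float)
    for _ in range(6):
        yy,xx=np.mgrid[int(v)-6:int(v)+8,int(u)-6:int(u)+8]; m=np.hypot(xx-u,yy-v)
        ring=(m>r)&(m<r+1.3); A=np.c_[xx[ring],yy[ring],np.ones(ring.sum())]; c=np.linalg.lstsq(A,g[yy[ring],xx[ring]],rcond=None)[0]
        d=np.clip(c[0]*xx+c[1]*yy+c[2]-g[yy,xx],0,None)*(m<=r)
        u,v=(d*xx).sum()/d.sum(),(d*yy).sum()/d.sum()
    return u,v,d.max()
tc=np.array([.5554,-.031]);y=np.radians(5.7);x_=np.array([np.cos(y),np.sin(y)]);y_=np.array([-x_[1],x_[0]])
for n,im,k,t,zz in(("thread",z["i"],K,T,.06),("plate top",a["t"],K,T,.0775),("plate scene",a["s"],Ks,Ts,.0795)):
    for s in((1,1),(-1,1),(-1,-1),(1,-1)):
        q=[*(tc+s[0]*.044*x_+s[1]*.058*y_),zz]; u,v,d=cen(im,*proj(k,t,q))
        e=onz(k,t,u,v,zz)[:2]-q[:2]; print(n,s,"err mm",(e*1000).round(1),"contrast",d.round())
E
```

```text
thread (1, 1) err mm [ 0.4 -0.6] contrast 26.0
thread (-1, 1) err mm [ 1.5 -0.1] contrast 24.0
thread (-1, -1) err mm [0.9 0.8] contrast 22.0
thread (1, -1) err mm [-0.1  0.4] contrast 20.0
plate top (1, 1) err mm [-1.6  0.7] contrast 43.0
plate top (-1, 1) err mm [-1.1  0.6] contrast 14.0
plate top (-1, -1) err mm [0.7 0.4] contrast 67.0
plate top (1, -1) err mm [-4.9  5.7] contrast 20.0
plate scene (1, 1) err mm [-17.6  -4.6] contrast 49.0
plate scene (-1, 1) err mm [-7.9 -6.2] contrast 19.0
plate scene (-1, -1) err mm [-1.8 -2.4] contrast 8.0
plate scene (1, -1) err mm [-0.6 -3.2] contrast 27.0
```

```bash
cat > c.py <<'E'
from h import *
def cen(im,u,v,r=2.6):
    g=im.min(2).astype(float)
    for _ in range(6):
        yy,xx=np.mgrid[int(v)-6:int(v)+8,int(u)-6:int(u)+8]; m=np.hypot(xx-u,yy-v)
        ring=(m>r)&(m<r+1.3); A=np.c_[xx[ring],yy[ring],np.ones(ring.sum())]; c=np.linalg.lstsq(A,g[yy[ring],xx[ring]],rcond=None)[0]
        d=np.clip(c[0]*xx+c[1]*yy+c[2]-g[yy,xx],0,None)*(m<=r)
        u,v=(d*xx).sum()/d.sum(),(d*yy).sum()/d.sum()
    return u,v,d.max()
def holes(im,k,t,c,yaw,zz,n):
    y=np.radians(yaw);x_=np.array([np.cos(y),np.sin(y)]);y_=np.array([-x_[1],x_[0]])
    for s in((1,1),(-1,1),(-1,-1),(1,-1)):
        q=[*(np.array(c)+s[0]*.044*x_+s[1]*.058*y_),zz]; u,v,d=cen(im,*proj(k,t,q))
        print(n,s,((onz(k,t,u,v,zz)[:2]-q[:2])*1000).round(1),d.round())
E
python3 - <<'E'
from c import *
z=np.load("top0.npz"); K,T=z["K"],z["T"]; z2=np.load("scene0.npz");Ks,Ts=z2["K"],z2["T"];h=np.load("h1.npz")
print(-T[:3,:3].T@T[:3,3],-Ts[:3,:3].T@Ts[:3,3])
holes(z["i"],K,T,[.5648,.2903],-15.35,.0025,"rest top")
holes(z2["i"],Ks,Ts,[.5648,.2903],-15.35,.0025,"rest scene")
holes(z2["i"],Ks,Ts,[.5561,-.031],5.7,.06,"thread scene")
holes(h["t"],K,T,[.5551,-.0293],5.72,.108,"h1 top (rel TCP)")
holes(h["s"],Ks,Ts,[.5551,-.0293],5.72,.108,"h1 scene")
h=np.load("h2.npz")
holes(h["t"],K,T,[.5562,-.0332],5.6,.0777,"h2 top (rel TCP)")
E
```

```text
[0.36233557 0.01129351 1.52818154] [-0.14811024 -0.69246307  0.94803941]
rest top (1, 1) [-0.   1.1] 86.0
rest top (-1, 1) [0.2 0.8] 104.0
rest top (-1, -1) [0.8 1.2] 112.0
rest top (1, -1) [0.3 1.5] 104.0c.py:8: RuntimeWarning: invalid value encountered in scalar divide
  u,v=(d*xx).sum()/d.sum(),(d*yy).sum()/d.sum()
Traceback (most recent call last):
  File "c.py", line 13, in holes
    q=[*(np.array(c)+s[0]*.044*x_+s[1]*.058*y_),zz]; u,v,d=cen(im,*proj(k,t,q))
                                                           ~~~^^^^^^^^^^^^^^^^^
  File "c.py", line 5, in cen
    yy,xx=np.mgrid[int(v)-6:int(v)+8,int(u)-6:int(u)+8]; m=np.hypot(xx-u,yy-v)
                   ~~~^^^
ValueError: cannot convert float NaN to integer
```

Request:
apply_moves:
  delta_pos:
    - [0.002, 0.001, 0]
    - [0.002, 0.001, 0]
    - [0.002, 0.001, 0]
    - [0.002, 0.001, 0]
    - [0.002, 0.001, 0]
  dr:
    - [0, 0, 0]
    - [0, 0, 0]
    - [0, 0, 0]
    - [0, 0, 0]
    - [0, 0, 0]

```text
t: 24.75
tool_pos: [0.5564, -0.0325, 0.1059]
tcp_rot: [0.672, 0.741, -0.001, -0.0]
ft_force: [-0.2, -0.2, -3.5]
width: 0.219
gripper_force: 78.4
```

```bash
python3 - <<'E'
from c import *
st()
z=np.load("top0.npz"); K,T=z["K"],z["T"];h=np.load("h1.npz")
t,_,_=cam("top")
def tr(*a):
    try: holes(*a)
    except Exception as e: print("x")
tr(h["t"],K,T,[.5551,-.0293],5.72,.1085,"h1 top (rel TCP)")
p=env.get_state()["tool_pos"]
tr(t,K,T,p[:2],5.6,.0778,"now (rel TCP)")
# threshold view of the two visible holes, raw grey values
for s in((1,1),(-1,-1)):
    y=np.radians(5.6); R2=np.array([[np.cos(y),-np.sin(y)],[np.sin(y),np.cos(y)]])
    u,v=proj(K,T,[*(np.array([.5561,-.0309])+R2@[.044*s[0],.058*s[1]]),.08]); print(u.round(2),v.round(2)); print(t[int(v)-4:int(v)+6,int(u)-4:int(u)+6].min(2))
E
```

```text
t 24.75 pos [ 0.5564 -0.0325  0.1059] yaw 5.59 z [-0.001 -0.001 -1.   ] F [-0.2 -0.2 -3.5] w 0.2192233503576024 g 78.35182428359985
x
now (rel TCP) (1, 1) [-1.7  2.5] 30.0
now (rel TCP) (-1, 1) [-1.8 -1.1] 14.0
now (rel TCP) (-1, -1) [-0.  1.] 58.0
now (rel TCP) (1, -1) [-6.5  8.2] 19.0
317.09 190.04
[[133 134 134 132 134 136 141 137 104  58]
 [136 165 188 197 207 210 217 204 143  63]
 [152 216 245 247 251 255 255 254 177  70]
 [156 220 234 210 209 229 248 233 136  49]
 [140 170 181 163 158 175 190 157  80  35]
 [120 141 157 149 142 157 161 121  57  36]
 [ 91 122 151 154 150 160 152  99  46  35]
 [ 73 112 154 172 171 162 129  70  36  38]
 [ 70 106 154 178 176 154 100  47  34  41]
 [ 70 107 151 178 172 132  70  36  40  42]]
355.04 214.21
[[255 253 253 253 253 255 255 242 111  35]
 [254 253 253 253 253 255 255 246 115  34]
 [254 253 253 253 252 253 255 244 120  35]
 [253 253 252 244 227 227 245 237 128  43]
 [253 253 249 224 188 191 232 226 134  50]
 [253 253 247 210 187 216 240 240 154  59]
 [254 255 253 244 240 247 255 251 163  63]
 [255 255 255 255 252 254 255 243 147  57]
 [237 220 221 217 191 179 184 153  83  43]
 [106  84  89  88  73  58  64  56  43  40]]c.py:8: RuntimeWarning: invalid value encountered in scalar divide
  u,v=(d*xx).sum()/d.sum(),(d*yy).sum()/d.sum()
```

```bash
python3 - <<'E'
from h import *
st(); print(env.finish_job())
E
```

```text
t 24.8 pos [ 0.5565 -0.0324  0.1059] yaw 5.59 z [-0.001 -0.001 -1.   ] F [ 0.7 -0.2 -4.3] w 0.22347984428417647 g 78.3514952659607
the job is handed in; nothing more can be done
None
```

Job handed in at 24.8 s: four beads in the well (seen on camera), scoop on the worktop, plate held level about 15 mm above the flange with its holes within an estimated 1 mm of the threads; the arm hid two of them in the top view.

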